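# Feed bottle caps through the counting gate

### The arm

A 7-joint arm with a two-finger parallel gripper is mounted at the origin on the work surface. World frame = base frame: x ahead of the robot, y to its left, z up, the work surface at z = 0. Lengths are in m, angles in degrees, forces in N, time in s.
With the tool pointing down it reaches from about 0.425 to 0.875 m from the base axis. Payload 4.7 kg.
Tool frame: the origin (TCP) lies midway between the tips of the shut fingers; the grasp point (between the pads) lies 19 mm behind it; z points along the fingers, y is the direction in which the jaws open and shut (so a half turn about z gives the same grasp; the last joint's range is limited). The gripper opens to 87 mm and grips with 3 to 60 N. Pads are 19 mm wide; open, the fingers measure 117 mm over their backs; the gripper's body (75 mm by 190 mm) begins 51 mm behind the grasp point.
Start: joints at [-63.478, 18.392, -4.016, 83.108, 1.295, 78.541, -3.26], TCP at [0.282, 0.586, 0.223] pointing down, gripper open.
Joint ranges: [-163.93, 163.93], [-17.29, 119.83], [-79.2, 71.16], [3.27, 140.29], [-89.18, 269.18], [5.43, 117.66], [-154.24, 154.24]. Speed limits (degrees/s): [147.25, 147.25, 180, 180, 180, 180, 180].

### API

Orientations are given as [roll, pitch, yaw] about the fixed x, y, z axes, in that order (R = Rz(yaw) Ry(pitch) Rx(roll)).
In Python, from cell import env gives the robot as it stands. The module is installed in compiled form; this text tells all that it offers.
- The arm moves only by the tool servo_tool, never from a script. Its argument "plan" is a list of rows, each a list of 3 entries, a list of its own where there are three numbers: the opening, from 0 (shut) to 1 (fully open), then the shift along the tool's x, y, z in cm, then the turn, a rotation vector about the tool's x, y, z in degrees. A call has 1 to 20 rows; each row shifts and turns the pose as measured when the row begins, along the tool's axes as they then stand; what a row does not reach is not made up. A row lasts 1/12 s, in which the tool goes at most 41.7 mm and 7.16 degrees, less where a joint would pass 70% of its speed; a pose out of reach is approached as far as the arm can. A call is refused whole if a number of a shift passes 4.17 or a number of a turn 7.16, either way. A call with a gripper value outside its range is refused whole. The fingers move at their own pace and stop on an object; "force" is the grip in N (left out, the last holds). Time passes only in rows, so rows that do not move let the fingers close. It gives the time, the measured TCP pose, the force and the opening at its end, in the units of the state.
- env.get_obs(): the state, without advancing time (a new reading comes with each control period).
- env.read_camera(name): name is "scene" or "top" or "wrist"; returns a dict with "image" (420x560x3 uint8, blue, green, red), "fx", "fy", "cx", "cy" (pixels), "rvec" (rotation vector, rad) and "tvec" (3), from world to camera coordinates, as OpenCV has them; the wrist camera has in their place "T_tool_cam" (4x4, takes a point from camera to tool coordinates, whose origin is the TCP and whose axes are the flange's). Camera axes: x right, y down, z forward; pixel columns grow to the right and rows downward; lengths in m; the calibration is good to about 2 mm. A picture is of the moment at which its call begins: read the wrist's pose just before it. There is no depth.
- env.sign_off(): hands the job in, once; it reports no verdict.
The state is a dict: "time_s": time; "qpos": joint angles; "joint_velocities": joint speeds; "effort": joint torques, N m; "tool_pos": TCP position; "tool_rot": TCP orientation; "force": force on the tool from outside, world axes, zero at the start; "wrist_torque": the same for the moment, N m; "grip_width": finger opening in m.
Only numpy, scipy, OpenCV 4.12 (cv2) and the standard library are available. Lean on these libraries where they do the work, as an engineer would, in place of code of your own. Each camera call takes 0.05 s, during which the arm holds its last target. There are 200 camera calls.

### The job

Sweep the three small loose bottle caps across the infeed tray and through its narrow gate, one at a time, so that each drops into the collecting slot behind the gate. Push them with your fingertips only, sliding them along the tray floor and never lifting them over the fence. Leave the upright vial, the wide jar lid and everything else on the bench where they are, and finish clear of everything.

Things in the scene. Friction and masses are not known exactly. Their poses are not given: they have to be found in the camera images.
- tray: fixed white infeed tray with a dark flat floor. Origin: on the bench under its centre; z up. The floor is 70 mm above the origin and inside the aluminium fences spans x -114..114 mm, y -101..109 mm (tray axes). The fences stand 16 mm above the floor. The -y fence (8 mm thick) has the gate, 42 mm wide, in its middle at x = 0
- gate (a point): middle of the gate at the tray floor's end (tray x 0, y -105 mm, 70 mm above the bench); axes as the tray's, caps go through towards -y. Two 45-degree vanes inside widen its mouth to about 70 mm and reach 18 mm into the tray. Here a 50-degree chute falls to the slot: a cap whose centre is pushed past this line tips over and slides down by itself, so the fingers need not pass the gate
- slot (a point): middle of the collecting slot's floor, 10 mm above the bench. The slot is an open-topped box behind the gate with the chute in it: tray x -55..55 mm, y -105..-234 mm, walls 55 mm above the bench
- cap1_c (a point): loose white plastic bottle cap, a flat disc 30 mm in diameter and 14 mm high, about 15 g, lying closed end up on the tray floor; the point is its centre, half-way up (7 mm above the tray floor, 77 mm above the bench, at the start)
- cap2_c (a point): loose white plastic bottle cap, a flat disc 30 mm in diameter and 14 mm high, about 15 g, lying closed end up on the tray floor; the point is its centre, half-way up (7 mm above the tray floor, 77 mm above the bench, at the start)
- cap3_c (a point): loose white plastic bottle cap, a flat disc 30 mm in diameter and 14 mm high, about 15 g, lying closed end up on the tray floor; the point is its centre, half-way up (7 mm above the tray floor, 77 mm above the bench, at the start)
- vial: loose glass vial with white cap standing upright on the tray floor on one side of the gate, 22 mm in diameter, 50 mm high, 30 g; origin at its foot's centre. To be left standing where it is
- jarlid: loose white wide jar lid lying on the tray floor on the other side of the gate, 50 mm in diameter, 11 mm high, 30 g, too wide for the gate; origin at its underside's centre. To be left where it is
- reagent: amber bottle on the bench left of the tray, 72 mm in diameter, 130 mm high; origin at its foot. Leave alone
- beaker: open glass beaker on the bench left of the tray, 72 mm in diameter, 85 mm high; origin at its foot. Leave alone
- flask: conical glass flask on the bench right of the tray, 80 mm in diameter, 110 mm high; origin at its foot. Leave alone
- dish: clear closed petri dish on the bench right of the tray, 90 mm in diameter, 15 mm high; origin at its underside. Leave alone
Not all that is in view belongs to the job. Leave any brown or green look-alike of the part that bears cap3_c alone. What is shaped like the part that bears cap1_c but blue or turquoise is not meant.

How it is judged (in metres and radians):
On the way, in this order (a step that is already met when the one before it is completed fails the run):
1. a first cap alone has dropped into the slot (((z of cap1_c in the frame of tray between 0 and 0.061 m and y of cap1_c in the frame of tray between -0.236 and -0.105 m and x of cap1_c in the frame of tray between -0.056 and 0.056 m) or (z of cap2_c in the frame of tray between 0 and 0.061 m and y of cap2_c in the frame of tray between -0.236 and -0.105 m and x of cap2_c in the frame of tray between -0.056 and 0.056 m) or (z of cap3_c in the frame of tray between 0 and 0.061 m and y of cap3_c in the frame of tray between -0.236 and -0.105 m and x of cap3_c in the frame of tray between -0.056 and 0.056 m))), for 0.2 s.
2. a second cap has dropped into the slot ((((z of cap1_c in the frame of tray between 0 and 0.061 m and y of cap1_c in the frame of tray between -0.236 and -0.105 m and x of cap1_c in the frame of tray between -0.056 and 0.056 m) and (z of cap2_c in the frame of tray between 0 and 0.061 m and y of cap2_c in the frame of tray between -0.236 and -0.105 m and x of cap2_c in the frame of tray between -0.056 and 0.056 m)) or ((z of cap1_c in the frame of tray between 0 and 0.061 m and y of cap1_c in the frame of tray between -0.236 and -0.105 m and x of cap1_c in the frame of tray between -0.056 and 0.056 m) and (z of cap3_c in the frame of tray between 0 and 0.061 m and y of cap3_c in the frame of tray between -0.236 and -0.105 m and x of cap3_c in the frame of tray between -0.056 and 0.056 m)) or ((z of cap2_c in the frame of tray between 0 and 0.061 m and y of cap2_c in the frame of tray between -0.236 and -0.105 m and x of cap2_c in the frame of tray between -0.056 and 0.056 m) and (z of cap3_c in the frame of tray between 0 and 0.061 m and y of cap3_c in the frame of tray between -0.236 and -0.105 m and x of cap3_c in the frame of tray between -0.056 and 0.056 m)))), for 0.2 s.
3. the third cap has dropped into the slot (z of cap1_c in the frame of tray between 0 and 0.061 m and y of cap1_c in the frame of tray between -0.236 and -0.105 m and x of cap1_c in the frame of tray between -0.056 and 0.056 m and z of cap2_c in the frame of tray between 0 and 0.061 m and y of cap2_c in the frame of tray between -0.236 and -0.105 m and x of cap2_c in the frame of tray between -0.056 and 0.056 m and z of cap3_c in the frame of tray between 0 and 0.061 m and y of cap3_c in the frame of tray between -0.236 and -0.105 m and x of cap3_c in the frame of tray between -0.056 and 0.056 m), for 0.2 s.
At the end, for the whole second after the job is handed in: All three caps lie at rest in the collecting slot beyond the gate line, their centres within its walls and less than 61 mm above the bench (all of step 3 and linear speed of each of cap1, cap2, cap3 below 0.02 m/s); the robot touches nothing.
It fails at once if a cap is lifted (its centre rises more than 12 mm above its height on the tray floor) (z of any of cap1_c, cap2_c, cap3_c in the frame of tray above 0.089 m).
It fails at once if the vial on the tray is tipped by more than 0.4 rad (angle between vial's own z axis and vertical above 0.4 rad).
It fails at once if the vial, the jar lid or another thing on the bench is moved more than 20 mm (distance of any of vial, jarlid, reagent, beaker, flask, dish from where it was at the start of the episode above 0.02 m).
It also fails if it takes over 59 s, if anything falls off the work surface, if the arm or the gripper's body presses on something with over 40 N, if the wrist force passes 120 N, or if a joint passes its speed limit or range.

## Working session

There is one attempt and no reset: what is moved stays moved. The work goes in short steps, Python scripts to look and compute and a tool call to move; the robot and the scene stay as the last step left them, time stands still between calls to the robot, and variables do not carry over. Pictures are saved under pics/ and viewed, about 8 in all and at most 12, crops included, and the job is handed in when it is done.

Besides the shell and the picture viewer there is one more tool, called after ">>>" by a JSON object that holds its "method" and its "body". servo_tool: Moves the arm, as the interface text tells. Its arguments: {"type":"object","properties":{"plan":{"type":"array"},"force":{"type":"number"}},"required":["plan"]}

```bash
mkdir -p pics
cat > h.py <<'E'
import numpy as np, cv2
from cell import env
from scipy.spatial.transform import Rotation as R
def cam(n):
    c=env.read_camera(n); return c
def ray(c,uv,z):
    Rm=cv2.Rodrigues(np.array(c["rvec"],float))[0]; t=np.array(c["tvec"],float).ravel()
    o=-Rm.T@t; uv=np.atleast_2d(uv).astype(float)
    d=np.c_[(uv[:,0]-c["cx"])/c["fx"],(uv[:,1]-c["cy"])/c["fy"],np.ones(len(uv))]@Rm
    return o+d*((z-o[2])/d[:,2])[:,None]
E
python3 - <<'E'
from h import *
o=env.get_obs();print(o["time_s"],o["tool_pos"],o["tool_rot"],o["grip_width"])
for n in("top","scene"):
    c=cam(n);cv2.imwrite(f"pics/{n}0.png",c["image"]);print(n,c["fx"],c["rvec"],c["tvec"])
E
```

```text
0.0 [0.28179574 0.58510453 0.22144539] [-1.79888414e+02  6.85372376e-03  1.54291236e+02] 0.08669509321829899
top 528.3306787607349 [ 2.1808045  -2.11888694  0.12177818] [0.02005271 0.57887837 1.38041268]
scene 419.53097049150955 [ 1.14430009  2.24602503 -1.10673398] [ 0.31935906 -0.2332984   1.33588781]
```

View pics/top0.png

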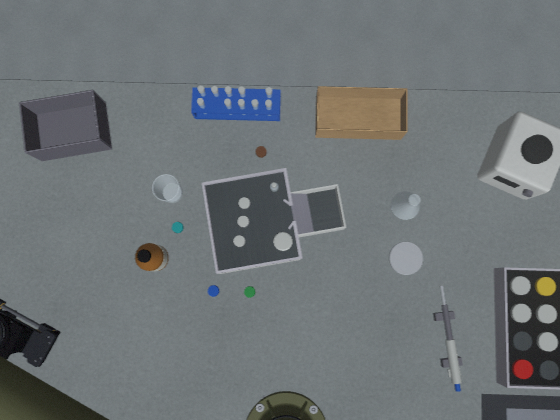

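View pics/scene0.png

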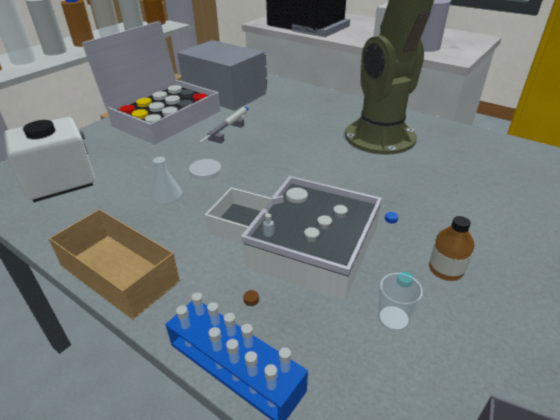

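The top view shows the tray with corners around (203,183), (287,169), (301,259) and (217,272). The gate is at about (293,213), the caps at (244,203), (243,222) and (239,241), the vial at (274,187) and the lid at (283,241).

Run:
```python
from h import *
c=cam("top");im=c["image"];g=im.min(axis=2)
big=cv2.resize(im[150:290,185:360],None,fx=4.5,fy=4.2*4.5/4.2,interpolation=cv2.INTER_CUBIC);cv2.imwrite("pics/crop.png",big)
# dark floor
hsv=cv2.cvtColor(im,cv2.COLOR_BGR2HSV)
m=((im.max(axis=2)<75)).astype(np.uint8);m[:150]=0;m[290:]=0;m[:,:185]=0;m[:,360:]=0
cs,_=cv2.findContours(cv2.morphologyEx(m,cv2.MORPH_OPEN,np.ones((3,3))),cv2.RETR_EXTERNAL,cv2.CHAIN_APPROX_NONE)
for k in cs:
    if cv2.contourArea(k)>300:
        r=cv2.minAreaRect(k);b=cv2.boxPoints(r);print("dark",cv2.contourArea(k),r,'\n',ray(c,b,.07).round(4))
m=(g>130).astype(np.uint8);m[:,:205]=0;m[:,300:]=0;m[:170]=0;m[:270]*=1;m[270:]=0
n,l,s,ce=cv2.connectedComponentsWithStats(m)
for i in range(1,n):
    if s[i,4]>20:
        w=(np.clip(g.astype(float)-90,0,None)*cv2.dilate((l==i).astype(np.uint8),np.ones((3,3))))
        print(s[i],ce[i].round(1),ray(c,ce[i],.084).round(4))
```

```text
[205 170  95  36 434] [260.  181.4] [[0.6553 0.0878 0.084 ]]
[271 183   7   7  38] [273.8 186. ] [[0.6442 0.0514 0.084 ]]
[205 192  13  78 206] [210.3 233.2] [[0.5159 0.2116 0.084 ]]
[239 197  11  12  99] [243.8 202.5] [[0.5984 0.128  0.084 ]]
[238 216  11  11  99] [242.7 221. ] [[0.5499 0.129  0.084 ]]
[227 221  73  49 370] [276.5 253.9] [[0.4676 0.0389 0.084 ]]
[273 232  19  19 267] [282.5 241.3] [[0.5004 0.0247 0.084 ]]
[233 235  12  12 101] [238.8 240.6] [[0.4988 0.1371 0.084 ]]
```

View pics/crop.png

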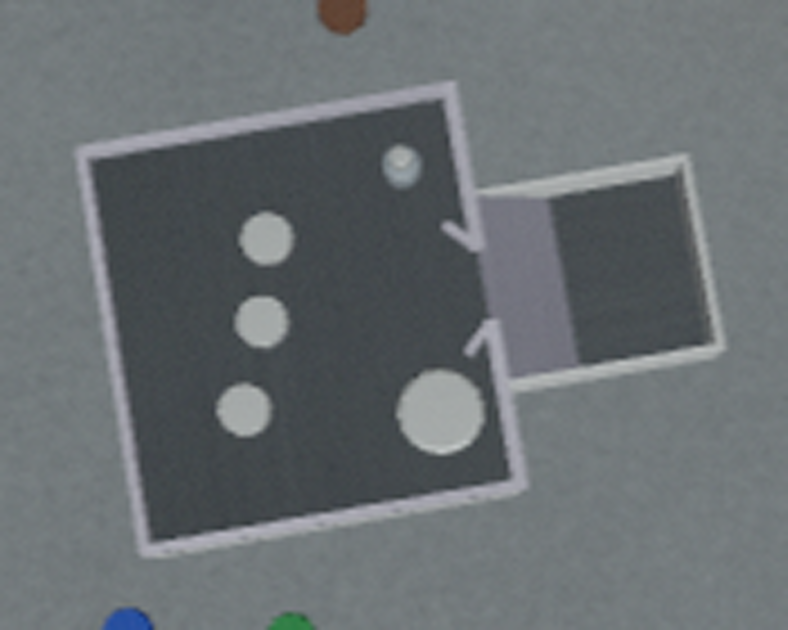

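Run:
```python
from h import *
c=cam("top")
f=lambda p:np.array(p,float)/4.5+[184.6,149.6]
# outer top edges of the fences (z=.086): TL,TR,BR,BL = (122,117),(122,-109),(-122,-109),(-122,117)
out=ray(c,f([(77,147),(457,82),(527,484),(142,547)]),.086)[:,:2]
inn=ray(c,f([(91,160),(445,97),(513,478),(150,541)]),.078)[:,:2]
L=np.array([(122,117),(122,-109),(-122,-109),(-122,117)])/1e3; Li=np.array([(114,109),(114,-101),(-114,-101),(-114,109)])/1e3
def fit(A,B):
    a=A-A.mean(0);b=B-B.mean(0);H=a.T@b
    th=np.arctan2(H[0,1]-H[1,0],H[0,0]+H[1,1]);Q=np.array([[np.cos(th),-np.sin(th)],[np.sin(th),np.cos(th)]])
    t=B.mean(0)-Q@A.mean(0);print(np.degrees(th),t,((A@Q.T+t-B)*1e3).round(1).tolist());return Q,t
Q,t=fit(L,out);fit(Li,inn);Q,t=fit(np.r_[L,Li],np.r_[out,inn])
for n,p,z in[("a",(243.8,202.5),.084),("b",(242.7,221.),.084),("c",(238.8,240.6),.084),("lid",(282.5,241.3),.081),("vial top",(273.8,186.),.12),("gateU",f((480,247)),.086),("gateL",f((494,322)),.086),("vaneU",f((446,225)),.086),("vaneL",f((468,354)),.086)]:
    w=ray(c,p,z)[0,:2];print(n,w.round(4),((w-t)@Q*1e3).round(1))
```

```text
11.381480035139196 [0.55608485 0.10271867] [[4.1, 1.6], [4.3, -0.6], [-2.9, -2.4], [-5.5, 1.4]]
11.554022426679182 [0.55454764 0.10372744] [[1.9, 0.6], [1.0, 0.3], [-1.4, -0.1], [-1.5, -0.8]]
11.46249844638675 [0.55531588 0.10322298] [[3.2, 2.2], [3.7, 0.1], [-3.5, -2.1], [-6.4, 1.8], [2.9, -0.0], [1.6, -0.4], [-0.8, -0.5], [-0.6, -1.1]]
a [0.5984 0.1281] [47.2 15.8]
b [0.55   0.1291] [-0.1 26.4]
c [0.4989 0.1372] [-48.6  44.5]
lid [0.5005 0.0246] [-69.3 -66.2]
vial top [0.6376 0.0505] [ 70.2 -68.1]
gateU [0.5964 0.0046] [  20.6 -104.8]
gateL [ 0.5531 -0.0046] [ -23.6 -105.3]
vaneU [0.6086 0.0245] [ 36.6 -87.7]
vaneL [0.5342 0.0098] [-39.2 -87.4]
```

>>> {"method": "servo_tool", "body": {"plan": [[0.12,[0,0,0],[0,0,6.6]],[0.12,[0,0,0],[0,0,6.6]],[0.12,[0,0,0],[0,0,6.6]],[0.12,[0,0,0],[0,0,6.6]],[0.12,[0,0,0],[0,0,6.6]],[0.12,[0,0,0],[0,0,6.6]],[0.12,[0,0,0],[0,0,6.6]],[0.12,[0,0,0],[0,0,6.6]]]}}

```text
time_s: 0.87
tool_pos: [0.2813, 0.5839, 0.219]
tool_rot: [-179.8, 0.3, 99.1]
force: [-1.1, -0.4, -0.4]
grip_width: 0.0417
```

```bash
cat >> h.py <<'E'
TH=11.5;T0=np.array([.5547,.1035]);Q=np.array([[np.cos(np.radians(TH)),-np.sin(np.radians(TH))],[np.sin(np.radians(TH)),np.cos(np.radians(TH))]])
def delta(x,y,z,yaw):
    """tray x,y mm, world z mm, tool yaw rel. tray deg (90 = tool x along +y tray): shift in tool axes cm, turn deg"""
    o=env.get_obs();Rt=R.from_euler("xyz",o["tool_rot"],degrees=True);p=np.array(o["tool_pos"])
    g=np.r_[Q@np.array([x,y])/1e3+T0,z/1e3]
    Rg=R.from_euler("xyz",[180,0,yaw+TH],degrees=True)
    print("t",round(o["time_s"],2),"tray",((p[:2]-T0)@Q*1e3).round(1),"z",(p[2]*1e3).round(1),"rot",np.round(o["tool_rot"],1),"w",round(o["grip_width"]*1e3,1),"F",np.round(o["force"],1),
     "\n -> shift cm",(Rt.inv().apply(g-p)*100).round(2),"turn",np.degrees((Rt.inv()*Rg).as_rotvec()).round(2))
E
python3 -c "
from h import *
delta(0,68,220,90)"
```

```text
t 0.87 tray [-172.1  525.3] z 219.0 rot [-179.8    0.3   99.1] w 41.7 F [-1.1 -0.4 -0.4] 
 -> shift cm [-44.96  19.12   0.06] turn [-0.22  0.29 -2.41]
```

>>> {"method": "servo_tool", "body": {"plan": [[0.12,[-3.5,1.5,-0.1],[0,0,-2.4]],[0.12,[-3.5,1.5,0],[0,0,0]],[0.12,[-3.5,1.5,0],[0,0,0]],[0.12,[-3.5,1.5,0],[0,0,0]],[0.12,[-3.5,1.5,0],[0,0,0]],[0.12,[-3.5,1.5,0],[0,0,0]],[0.12,[-3.5,1.5,0],[0,0,0]],[0.12,[-3.5,1.5,0],[0,0,0]],[0.12,[-3.5,1.5,0],[0,0,0]],[0.12,[-3.5,1.5,0],[0,0,0]],[0.12,[-3.5,1.5,0],[0,0,0]],[0.12,[-3.5,1.5,0],[0,0,0]],[0.12,[0,0,0],[0,0,0]]]}}

```text
time_s: 1.95
tool_pos: [0.545, 0.1919, 0.2162]
tool_rot: [-179.6, 0.3, 101.8]
force: [0.5, -1.0, 0.8]
grip_width: 0.0106
```

```bash
python3 -c "
from h import *
delta(0,68,100,90)"
```

```text
t 1.95 tray [ 8.1 88.6] z 216.2 rot [-179.6    0.3  101.8] w 10.6 F [ 0.5 -1.   0.8] 
 -> shift cm [-1.99 -0.73 11.64] turn [-0.44  0.32  0.27]
```

>>> {"method": "servo_tool", "body": {"plan": [[0.12,[-1,-0.4,2.5],[-0.4,0.3,0.3]],[0.12,[-1,-0.4,3],[0,0,0]],[0.12,[0,0,3],[0,0,0]],[0.12,[0,0,3],[0,0,0]],[0.12,[0,0,0],[0,0,0]]]}}

```text
time_s: 2.37
tool_pos: [0.5449, 0.1654, 0.1]
tool_rot: [179.6, -0.0, 100.9]
force: [-1.6, -0.4, -0.4]
grip_width: 0.0105
```

```bash
python3 -c "
from h import *
delta(0,68,75,90)
c=cam('top');b=cv2.resize(c['image'][150:290,185:360],None,fx=4.5,fy=4.5,interpolation=cv2.INTER_CUBIC);cv2.imwrite('pics/c1.png',b)
c=cam('wrist');cv2.imwrite('pics/w1.png',c['image'])"
```

```text
t 2.37 tray [ 2.7 62.6] z 100.0 rot [179.6  -0.  100.9] w 10.5 F [-1.6 -0.4 -0.4] 
 -> shift cm [ 0.53 -0.3   2.49] turn [ 0.38 -0.03 -0.63]
```

View pics/w1.png

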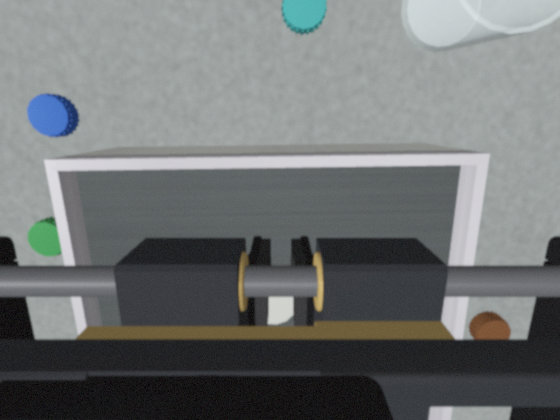

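The wrist view shows cap b at about (281,308), centred between the fingertips. I'll lower now and push.

>>> {"method": "servo_tool", "body": {"plan": [[0.12,[0.5,-0.3,0.8],[0.4,0,-0.6]],[0.12,[0,0,1.0],[0,0,0]],[0.12,[0,0,0.6],[0,0,0]],[0.12,[0,0,0],[0,0,0]]]}}

```text
time_s: 2.8
tool_pos: [0.5487, 0.1757, 0.0863]
tool_rot: [179.0, -0.3, 101.7]
force: [-0.7, -0.5, -0.2]
grip_width: 0.0104
```

```bash
python3 -c "
from h import *
delta(0,-60,75,90)"
```

```text
t 2.8 tray [ 8.5 72. ] z 86.3 rot [179.   -0.3 101.7] w 10.4 F [-0.7 -0.5 -0.2] 
 -> shift cm [-13.2   -0.92   1.04] turn [ 1.02 -0.33  0.23]
```

>>> {"method": "servo_tool", "body": {"plan": [[0.12,[0,0,0],[0,0,0]],[0.12,[0,0,0],[0,0,0]],[0.12,[0,0,0],[0,0,0]]]}}

```text
time_s: 3.05
tool_pos: [0.5495, 0.1766, 0.0876]
tool_rot: [178.9, -0.4, 101.8]
force: [0.0, 0.2, 0.0]
grip_width: 0.0105
```

```bash
python3 -c "
from h import *
delta(0,68,75,90)"
```

```text
t 3.05 tray [ 9.5 72.7] z 87.6 rot [178.9  -0.4 101.8] w 10.5 F [0.  0.2 0. ] 
 -> shift cm [-0.47 -0.97  1.23] turn [ 1.14 -0.36  0.28]
```

>>> {"method": "servo_tool", "body": {"plan": [[0.12,[-0.4,-1.0,0.4],[0,0,0]],[0.12,[0,0,0.4],[0.6,0,0]],[0.12,[0,0,0.4],[0.6,0,0]]]}}

```text
time_s: 3.3
tool_pos: [0.542, 0.1715, 0.0772]
tool_rot: [179.9, -0.4, 101.8]
force: [0.3, 0.6, 0.6]
grip_width: 0.0107
```

```bash
python3 -c "
from h import *
delta(0,68,75,90)"
```

```text
t 3.3 tray [ 1.2 69.2] z 77.2 rot [179.9  -0.4 101.8] w 10.7 F [0.3 0.6 0.6] 
 -> shift cm [-0.12 -0.12  0.22] turn [ 0.13 -0.44  0.3 ]
```

>>> {"method": "servo_tool", "body": {"plan": [[0.12,[-0.6,-0.1,0.1],[0,-0.4,0.3]],[0.12,[-0.6,0,0.05],[0,0,0]],[0.12,[-0.6,0,0],[0,0,0]],[0.12,[-0.6,0,0],[0,0,0]],[0.12,[-0.6,0,0],[0,0,0]],[0.12,[-0.6,0,0],[0,0,0]],[0.12,[-0.6,0,0],[0,0,0]],[0.12,[-0.6,0,0],[0,0,0]],[0.12,[-0.6,0,0],[0,0,0]],[0.12,[-0.6,0,0],[0,0,0]]]}}

```text
time_s: 4.13
tool_pos: [0.5558, 0.1069, 0.0752]
tool_rot: [179.9, 0.0, 101.5]
force: [-1.0, 0.0, -0.8]
grip_width: 0.0105
```

```bash
python3 -c "
from h import *
delta(0,-60,75,90)
c=cam('top');b=cv2.resize(c['image'][150:290,185:360],None,fx=4.5,fy=4.5,interpolation=cv2.INTER_CUBIC);cv2.imwrite('pics/c2.png',b)"
```

```text
t 4.13 tray [1.8 3.1] z 75.2 rot [179.9   0.  101.5] w 10.5 F [-1.   0.  -0.8] 
 -> shift cm [-6.31 -0.17  0.02] turn [ 0.12  0.05 -0.05]
```

View pics/c2.png

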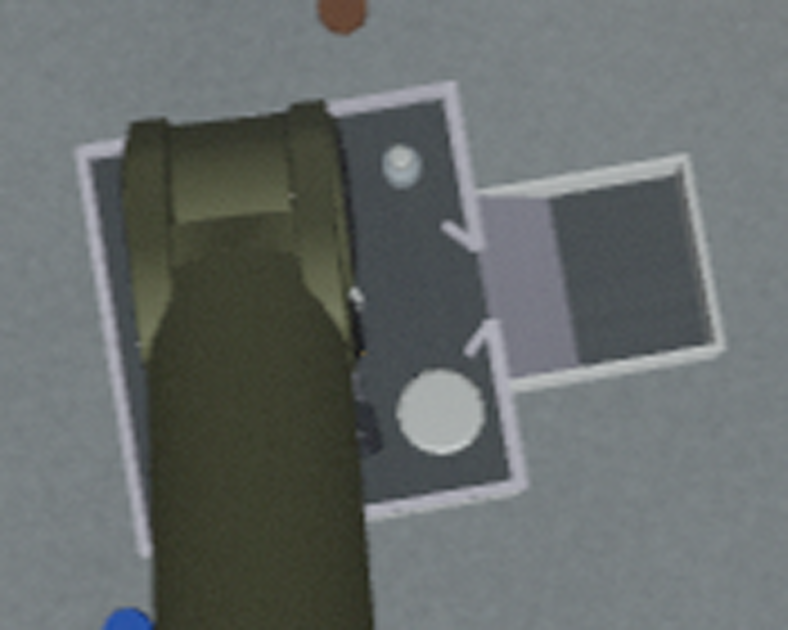

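The top view shows the cap's edge just ahead of the gripper at (357,295), so the cap is being carried along centred. Vial and lid have not moved.

>>> {"method": "servo_tool", "body": {"plan": [[0.12,[-0.6,-0.2,0],[0,0,0]],[0.12,[-0.6,0,0],[0,0,0]],[0.12,[-0.6,0,0],[0,0,0]],[0.12,[-0.6,0,0],[0,0,0]],[0.12,[-0.6,0,0],[0,0,0]],[0.12,[-0.6,0,0],[0,0,0]],[0.12,[-0.6,0,0],[0,0,0]],[0.12,[-0.6,0,0],[0,0,0]],[0.12,[-0.6,0,0],[0,0,0]]]}}

```text
time_s: 4.93
tool_pos: [0.5655, 0.0473, 0.0753]
tool_rot: [179.9, 0.1, 101.4]
force: [-0.4, 0.3, 0.4]
grip_width: 0.0104
```

```bash
python3 -c "
from h import *
delta(-1,-87,75,90)"
```

```text
t 4.93 tray [ -0.7 -57.2] z 75.3 rot [1.799e+02 1.000e-01 1.014e+02] w 10.4 F [-0.4  0.3  0.4] 
 -> shift cm [-2.98 -0.03  0.04] turn [ 0.12  0.06 -0.06]
```

>>> {"method": "servo_tool", "body": {"plan": [[0.12,[-0.6,0,0],[0,0,0]],[0.12,[-0.6,0,0],[0,0,0]],[0.12,[-0.6,0,0],[0,0,0]],[0.12,[-0.6,0,0],[0,0,0]],[0.12,[-0.5,0,0],[0,0,0]],[0.12,[0,0,0],[0,0,0]],[0.12,[0,0,0],[0,0,0]]]}}

```text
time_s: 5.52
tool_pos: [0.5722, 0.0134, 0.0754]
tool_rot: [179.9, 0.1, 101.3]
force: [-0.1, 0.2, -0.0]
grip_width: 0.0105
```

```bash
python3 -c "
from h import *
delta(-1,-87,75,90)
c=cam('top');b=cv2.resize(c['image'][150:290,185:360],None,fx=4.5,fy=4.5,interpolation=cv2.INTER_CUBIC);cv2.imwrite('pics/c3.png',b)"
```

```text
t 5.52 tray [ -0.8 -91.8] z 75.4 rot [1.799e+02 1.000e-01 1.013e+02] w 10.5 F [-0.1  0.2 -0. ] 
 -> shift cm [ 0.48 -0.02  0.04] turn [ 0.13  0.11 -0.22]
```

View pics/c3.png

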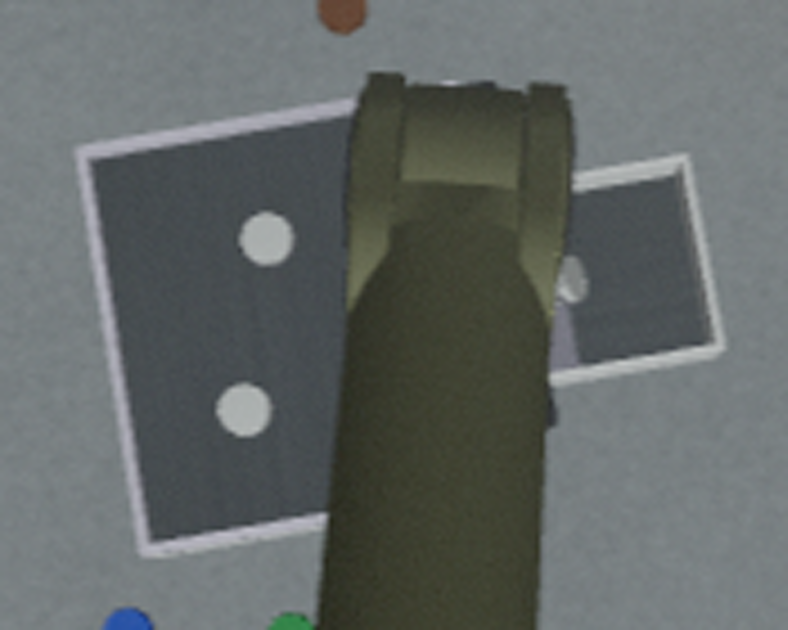

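The first cap has slid down the chute, at (572,278). I'll go over to cap a.

>>> {"method": "servo_tool", "body": {"plan": [[0.12,[0.4,0,-1],[0,0,0]],[0.12,[0,0,-2],[0,0,0]],[0.12,[0,0,-1],[0,0,0]],[0.12,[2.9,1.2,0],[0,0,0]],[0.12,[2.9,1.2,0],[0,0,0]],[0.12,[2.9,1.2,0],[0,0,0]],[0.12,[2.9,1.2,0],[0,0,0]],[0.12,[2.5,1.2,0],[0,0,0]],[0.12,[0,0,0],[0,0,7.1]],[0.12,[0,0,0],[0,0,7.1]],[0.12,[0,0,0],[0,0,7.1]],[0.12,[0,0,0],[0,0,0]]]}}

```text
time_s: 6.57
tool_pos: [0.6039, 0.184, 0.1254]
tool_rot: [179.5, -0.4, 79.5]
force: [0.2, -0.2, 0.8]
grip_width: 0.0106
```

```bash
python3 -c "
from h import *
delta(62,53,100,68.2)"
```

```text
t 6.57 tray [64.2 69. ] z 125.4 rot [179.5  -0.4  79.5] w 10.6 F [ 0.2 -0.2  0.8] 
 -> shift cm [-1.59  0.37  2.53] turn [ 0.47 -0.44 -0.18]
```

>>> {"method": "servo_tool", "body": {"plan": [[0.12,[-0.5,0.3,1.5],[0.4,-0.4,-0.2]],[0.12,[-0.4,0,1.5],[0,0,0]],[0.12,[0,0,1.5],[0,0,0]],[0.12,[0,0,0],[0,0,0]]]}}

```text
time_s: 6.9
tool_pos: [0.6061, 0.1756, 0.0789]
tool_rot: [179.8, -0.1, 80.7]
force: [-0.6, 0.7, 0.3]
grip_width: 0.0108
```

```bash
python3 -c "
from h import *
delta(62,53,75,68.2)"
```

```text
t 6.9 tray [64.7 60.4] z 78.9 rot [ 1.798e+02 -1.000e-01  8.070e+01] w 10.8 F [-0.6  0.7  0.3] 
 -> shift cm [-0.79  0.01  0.39] turn [ 0.16 -0.1   0.98]
```

>>> {"method": "servo_tool", "body": {"plan": [[0.12,[-0.6,0,0.3],[0,0,1]],[0.12,[-0.6,0,0.1],[0,0,0]],[0.12,[-0.6,0,0],[0,0,0]],[0.12,[-0.6,0,0],[0,0,0]],[0.12,[-0.6,0,0],[0,0,0]],[0.12,[-0.6,0,0],[0,0,0]],[0.12,[-0.6,0,0],[0,0,0]],[0.12,[-0.6,0,0],[0,0,0]],[0.12,[-0.6,0,0],[0,0,0]]]}}

```text
time_s: 7.65
tool_pos: [0.5971, 0.1155, 0.0764]
tool_rot: [179.7, -0.1, 79.8]
force: [-0.5, 0.1, 0.4]
grip_width: 0.011
```

```bash
python3 -c "
from h import *
delta(7,-85,75,68.2)"
```

```text
t 7.65 tray [43.9  3.3] z 76.4 rot [ 1.797e+02 -1.000e-01  7.980e+01] w 11.0 F [-0.5  0.1  0.4] 
 -> shift cm [-9.57 -0.17  0.12] turn [ 0.28 -0.13  0.14]
```

>>> {"method": "servo_tool", "body": {"plan": [[0.12,[-0.6,-0.1,0.1],[0.2,0,0]],[0.12,[-0.6,-0.1,0],[0,0,0]],[0.12,[-0.6,0,0],[0,0,0]],[0.12,[-0.6,0,0],[0,0,0]],[0.12,[-0.6,0,0],[0,0,0]],[0.12,[-0.6,0,0],[0,0,0]],[0.12,[-0.6,0,0],[0,0,0]],[0.12,[-0.6,0,0],[0,0,0]]]}}

```text
time_s: 8.32
tool_pos: [0.5857, 0.0638, 0.0756]
tool_rot: [179.9, -0.2, 79.9]
force: [0.3, 0.2, -1.1]
grip_width: 0.0105
```

```bash
python3 -c "
from h import *
delta(7,-85,75,68.2)
c=cam('scene');b=cv2.resize(c['image'][160:300,190:400],None,fx=3.8,fy=3.8,interpolation=cv2.INTER_CUBIC);cv2.imwrite('pics/s4.png',b)"
```

```text
t 8.32 tray [ 22.4 -45.1] z 75.6 rot [179.9  -0.2  79.9] w 10.5 F [ 0.3  0.2 -1.1] 
 -> shift cm [-4.28  0.04  0.05] turn [ 0.09 -0.18  0.16]
```

View pics/s4.png

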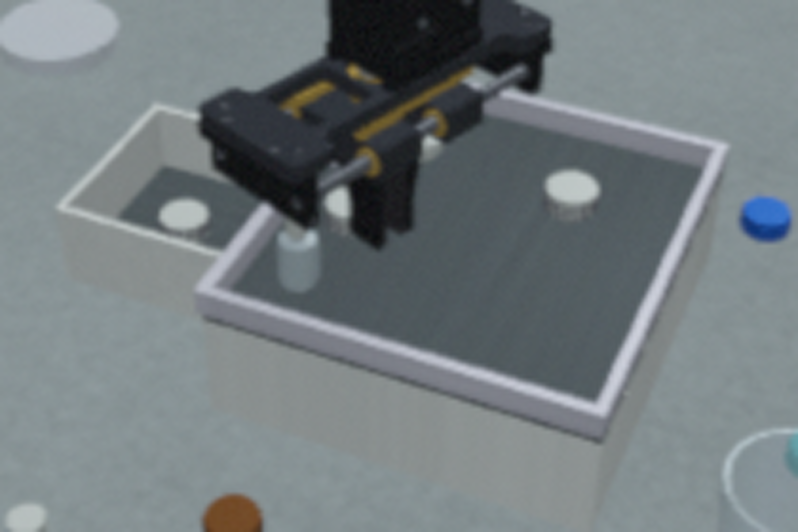

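The scene crop shows the first cap lying in the slot (183,214) and the vial upright (298,260). The second cap is just ahead of the fingertips (340,208). I'll finish this push.

>>> {"method": "servo_tool", "body": {"plan": [[0.12,[-0.6,0,0],[0,0,0]],[0.12,[-0.6,0,0],[0,0,0]],[0.12,[-0.6,0,0],[0,0,0]],[0.12,[-0.6,0,0],[0,0,0]],[0.12,[-0.6,0,0],[0,0,0]],[0.12,[-0.6,0,0],[0,0,0]],[0.12,[-0.6,0,0],[0,0,0]],[0.12,[0,0,0],[0,0,0]],[0.12,[0,0,0],[0,0,0]],[0.12,[0,0,0],[0,0,0]]]}}

```text
time_s: 9.2
tool_pos: [0.5771, 0.0149, 0.0756]
tool_rot: [179.9, -0.1, 79.7]
force: [-0.0, -0.1, 0.3]
grip_width: 0.0102
```

```bash
python3 -c "
from h import *
delta(7,-85,75,68.2)
c=cam('scene');b=cv2.resize(c['image'][160:300,190:400],None,fx=3.8,fy=3.8,interpolation=cv2.INTER_CUBIC);cv2.imwrite('pics/s5.png',b)"
```

```text
t 9.2 tray [  4.2 -91.3] z 75.6 rot [ 1.799e+02 -1.000e-01  7.970e+01] w 10.2 F [-0.  -0.1  0.3] 
 -> shift cm [0.69 0.02 0.06] turn [ 0.1  -0.11 -0.03]
```

View pics/s5.png

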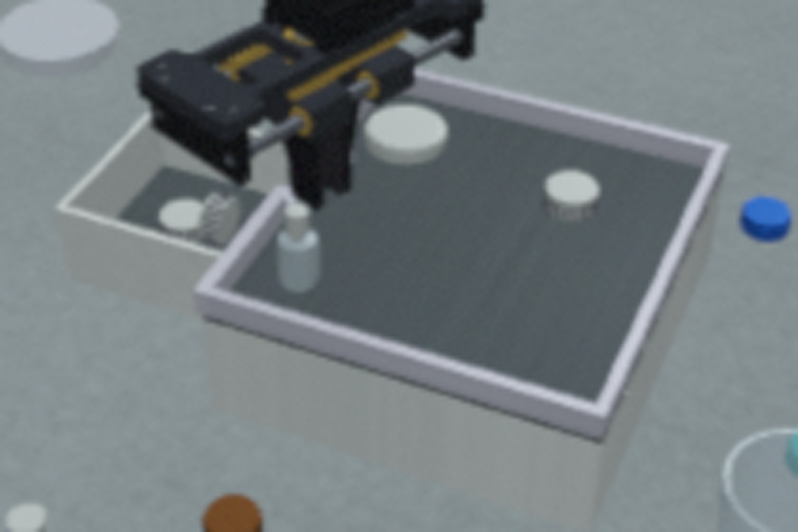

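The second cap is also in the slot, leaning at (217,215). Next is cap c.

>>> {"method": "servo_tool", "body": {"plan": [[0.12,[0.5,0,-1],[0,0,0]],[0.12,[0,0,-2],[0,0,0]],[0.12,[0,0,-1],[0,0,0]],[0.12,[1.5,0,0],[0,0,-6.6]],[0.12,[1.5,0,0],[0,0,-6.6]],[0.12,[1.5,0,0],[0,0,-6.6]],[0.12,[1.5,0,0],[0,0,-6.6]],[0.12,[0,0,0],[0,0,-6.6]],[0.12,[0,0,0],[0,0,-6.6]],[0.12,[0,0,0],[0,0,0]]]}}

```text
time_s: 10.08
tool_pos: [0.5806, 0.0896, 0.1242]
tool_rot: [179.4, 0.0, 121.4]
force: [-0.3, 0.1, 0.3]
grip_width: 0.0107
```

```bash
python3 -c "
from h import *
delta(-60,80,110,107.6)"
```

```text
t 10.08 tray [ 22.6 -18.8] z 124.2 rot [179.4   0.  121.4] w 10.7 F [-0.3  0.1  0.3] 
 -> shift cm [12.1  -4.41  1.37] turn [ 0.58 -0.01  2.33]
```

>>> {"method": "servo_tool", "body": {"plan": [[0.12,[2.4,-0.9,0],[0.5,0,2.3]],[0.12,[2.4,-0.9,0],[0,0,0]],[0.12,[2.4,-0.9,0],[0,0,0]],[0.12,[2.2,-0.8,0],[0,0,0]],[0.12,[2.0,-0.8,0],[0,0,0]],[0.12,[0,0,0],[0,0,0]],[0.12,[0,0,0],[0,0,0]]]}}

```text
time_s: 10.67
tool_pos: [0.4861, 0.1718, 0.1272]
tool_rot: [179.6, 0.1, 117.6]
force: [0.1, -0.7, 0.0]
grip_width: 0.0106
```

```bash
python3 -c "
from h import *
delta(-60,80,90,107.6)"
```

```text
t 10.67 tray [-53.6  80.6] z 127.2 rot [1.796e+02 1.000e-01 1.176e+02] w 10.6 F [ 0.1 -0.7  0. ] 
 -> shift cm [ 0.13 -0.66  3.72] turn [ 0.39  0.11 -1.54]
```

>>> {"method": "servo_tool", "body": {"plan": [[0.12,[0.1,-0.6,1.5],[0.4,0,-1.5]],[0.12,[0,0,1.5],[0,0,0]],[0.12,[0,0,1.0],[0,0,0]],[0.12,[0,0,0],[0,0,0]]]}}

```text
time_s: 11.0
tool_pos: [0.4825, 0.1681, 0.0856]
tool_rot: [179.9, 0.2, 118.8]
force: [-0.6, -0.0, -0.0]
grip_width: 0.0105
```

```bash
python3 -c "
from h import *
delta(-60,80,75,107.6)"
```

```text
t 11.0 tray [-57.9  77.7] z 85.6 rot [179.9   0.2 118.8] w 10.5 F [-0.6 -0.  -0. ] 
 -> shift cm [ 0.28 -0.14  1.06] turn [ 0.14  0.17 -0.27]
```

>>> {"method": "servo_tool", "body": {"plan": [[0.12,[0.3,-0.1,0.5],[0,0,-0.3]],[0.12,[0,0,0.5],[0,0,0]],[0.12,[0,0,0],[0,0,0]]]}}

```text
time_s: 11.25
tool_pos: [0.4805, 0.1682, 0.0737]
tool_rot: [180.0, 0.2, 118.9]
force: [0.3, -0.1, -0.2]
grip_width: 0.0101
```

```bash
python3 -c "
from h import *
delta(-60,80,75,107.6)"
```

```text
t 11.25 tray [-59.8  78.2] z 73.7 rot [180.    0.2 118.9] w 10.1 F [ 0.3 -0.1 -0.2] 
 -> shift cm [ 0.18  0.03 -0.13] turn [ 0.01  0.23 -0.16]
```

>>> {"method": "servo_tool", "body": {"plan": [[0.12,[-0.6,0,-0.1],[0,0,0]],[0.12,[-0.6,0,0],[0,0,0]],[0.12,[-0.6,0,0],[0,0,0]],[0.12,[-0.6,0,0],[0,0,0]],[0.12,[-0.6,0,0],[0,0,0]],[0.12,[-0.6,0,0],[0,0,0]],[0.12,[-0.6,0,0],[0,0,0]],[0.12,[-0.6,0,0],[0,0,0]]]}}

```text
time_s: 11.92
tool_pos: [0.5076, 0.1222, 0.0767]
tool_rot: [179.8, 0.3, 118.9]
force: [-0.4, -0.0, 0.3]
grip_width: 0.0108
```

```bash
python3 -c "
from h import *
delta(-7,-85,75,107.6)"
```

```text
t 11.92 tray [-42.4  27.7] z 76.7 rot [179.8   0.3 118.9] w 10.8 F [-0.4 -0.   0.3] 
 -> shift cm [-11.82   0.     0.22] turn [ 0.2   0.26 -0.18]
```

>>> {"method": "servo_tool", "body": {"plan": [[0.12,[-0.6,0,0.1],[0.2,0.2,-0.2]],[0.12,[-0.6,0,0.05],[0,0,0]],[0.12,[-0.6,0,0],[0,0,0]],[0.12,[-0.6,0,0],[0,0,0]],[0.12,[-0.6,0,0],[0,0,0]],[0.12,[-0.6,0,0],[0,0,0]],[0.12,[-0.6,0,0],[0,0,0]],[0.12,[-0.6,0,0],[0,0,0]],[0.12,[-0.6,0,0],[0,0,0]],[0.12,[-0.6,0,0],[0,0,0]],[0.12,[-0.6,0,0],[0,0,0]]]}}

```text
time_s: 12.83
tool_pos: [0.5433, 0.0581, 0.0751]
tool_rot: [-180.0, 0.0, 119.1]
force: [0.6, 1.0, 0.7]
grip_width: 0.0104
```

```bash
python3 -c "
from h import *
delta(-7,-85,75,107.6)"
```

```text
t 12.83 tray [-20.3 -42.2] z 75.1 rot [-180.     0.   119.1] w 10.4 F [0.6 1.  0.7] 
 -> shift cm [-4.48 -0.03  0.01] turn [-0.02  0.03  0.04]
```

>>> {"method": "servo_tool", "body": {"plan": [[0.12,[-0.6,0,0],[0,0,0]],[0.12,[-0.6,0,0],[0,0,0]],[0.12,[-0.6,0,0],[0,0,0]],[0.12,[-0.6,0,0],[0,0,0]],[0.12,[-0.6,0,0],[0,0,0]],[0.12,[-0.6,0,0],[0,0,0]],[0.12,[-0.6,0,0],[0,0,0]],[0.12,[-0.3,0,0],[0,0,0]],[0.12,[0,0,0],[0,0,0]],[0.12,[0,0,0],[0,0,0]]]}}

```text
time_s: 13.67
tool_pos: [0.5683, 0.0122, 0.075]
tool_rot: [-180.0, 0.1, 119.0]
force: [-0.1, 0.8, 0.1]
grip_width: 0.0104
```

```bash
python3 -c "
from h import *
delta(-7,-85,75,107.6)
c=cam('scene');b=cv2.resize(c['image'][160:300,190:400],None,fx=3.8,fy=3.8,interpolation=cv2.INTER_CUBIC);cv2.imwrite('pics/s6.png',b)"
```

```text
t 13.67 tray [ -4.9 -92.2] z 75.0 rot [-1.80e+02  1.00e-01  1.19e+02] w 10.4 F [-0.1  0.8  0.1] 
 -> shift cm [0.75 0.02 0.  ] turn [-0.04  0.09 -0.09]
```

View pics/s6.png

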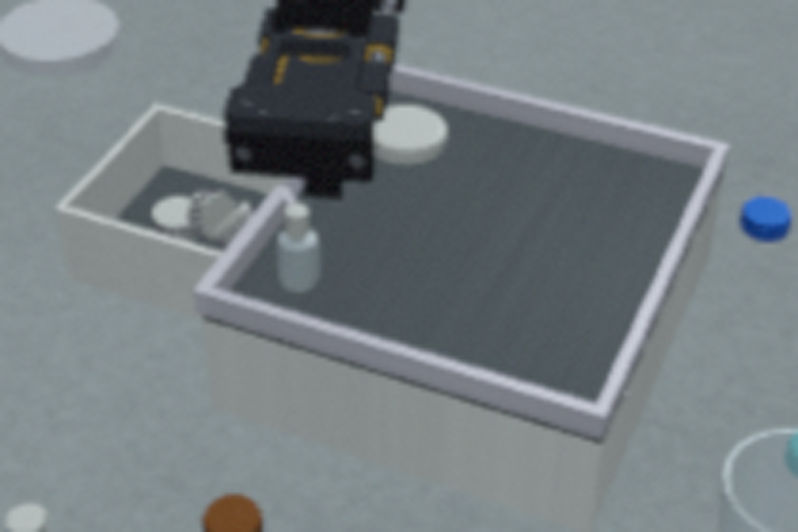

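All three caps are past the gate, the third one stacked against the second on the chute. I'll pull clear and measure.

>>> {"method": "servo_tool", "body": {"plan": [[0.12,[0.7,0,-1],[0,0,0]],[0.12,[0,0,-2],[0,0,0]],[0.12,[0,0,-3],[0,0,0]],[0.12,[0,0,-3],[0,0,0]],[0.12,[0,0,-3],[0,0,0]],[0.12,[3.5,0,0],[0,0,0]],[0.12,[3.5,0,0],[0,0,0]],[0.12,[3.5,0,0],[0,0,0]],[0.12,[3.5,0,0],[0,0,0]],[0.12,[3.5,0,0],[0,0,0]],[0.12,[0,0,0],[0,0,0]],[0.12,[0,0,0],[0,0,0]]]}}

```text
time_s: 14.72
tool_pos: [0.4713, 0.1856, 0.2102]
tool_rot: [179.6, -0.0, 119.3]
force: [0.7, -0.4, 1.0]
grip_width: 0.0106
```

```bash
python3 -c "
from h import *
delta(-7,-85,75,107.6)
a=cam('top');c=cam('scene')
A=cv2.resize(a['image'][165:265,255:355],(400,400),interpolation=cv2.INTER_CUBIC)
B=cv2.resize(c['image'][180:260,200:280],(400,400),interpolation=cv2.INTER_CUBIC)
cv2.imwrite('pics/f.png',np.hstack([A,B]))"
```

```text
t 14.72 tray [-65.3  97. ] z 210.2 rot [179.6  -0.  119.3] w 10.6 F [ 0.7 -0.4  1. ] 
 -> shift cm [-19.12  -0.09  13.51] turn [ 0.4  -0.04  0.16]
```

View pics/f.png

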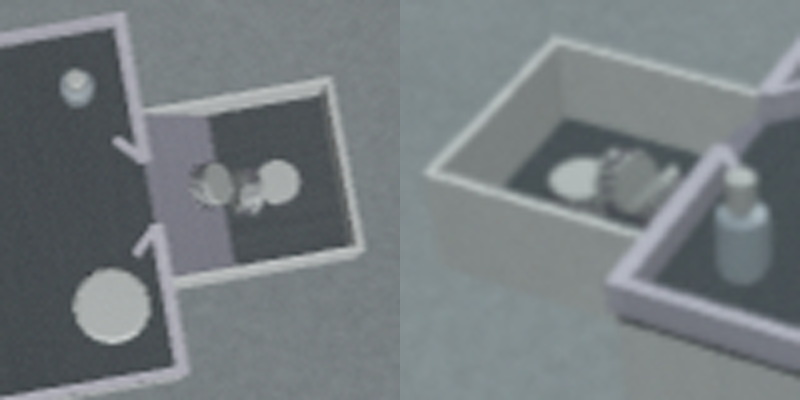

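```bash
python3 -c "
from h import *
a=cam('top');c=cam('scene')
P=lambda k:np.array([[k['fx'],0,k['cx']],[0,k['fy'],k['cy']],[0,0,1]])@np.c_[cv2.Rodrigues(np.array(k['rvec'],float))[0],np.array(k['tvec'],float).ravel()]
for n,u,v in[('flat',(278,182),(577,178)),('2nd',(248,192),(625,178)),('3rd',(211,185),(650,190)),('3rdb',(211,185),(625,178)),('2ndb',(248,192),(608,185))]:
    u=np.array(u,float)/4+[254.6,164.6];v=(np.array(v,float)-[400,0])/5+[199.6,179.6]
    X=cv2.triangulatePoints(P(a),P(c),u,v).ravel();X=X[:3]/X[3]
    e=[np.linalg.norm((lambda q:q[:2]/q[2])(P(k)@np.r_[X,1])-w) for k,w in((a,u),(c,v))]
    print(n,((X[:2]-T0)@Q*1e3).round(1),(X[2]*1e3).round(1),np.round(e,1))
for z in(.03,.045,.06): print(z,((ray(a,np.array((211,185))/4+[254.6,164.6],z)[0,:2]-T0)@Q*1e3).round(1))
f1=a['image'][190:235,290:345].astype(int)
import time
f2=cam('top')['image'][190:235,290:345].astype(int);print('diff',abs(f1-f2).max())
"
```

```text
flat [-1.000e-01 -1.933e+02] 24.2 [0.4 0.7]
2nd [  -4.3 -171. ] 28.5 [0.1 0.1]
3rd [   4.8 -148.7] 35.1 [0.8 1.6]
3rdb [   6.2 -152.4] 41.4 [2.6 4.7]
2ndb [  -2.4 -174. ] 24.3 [1.2 2.1]
0.03 [   4.4 -147. ]
0.045 [   2.6 -146. ]
0.06 [   0.8 -145.1]
diff 7
```

The third cap's centre measures z about 35 mm and y about -148 mm, which agrees with the chute's height there. Nothing is moving, and the lid and vial are where they started. I'm handing in.

```bash
python3 -c "
from h import *
print(env.sign_off())"
```

```text
the job is handed in; nothing more can be done
None
```

All three caps are in the collecting slot, and I handed the job in at about 15 s on the robot's clock. I swept them one at a time through the gate, nested between the nearly shut fingertips: middle cap first, then the far one, then the near one. The hand-in gave no verdict.

| Cap | y in tray frame (mm) | Height above bench (mm) | Position in the slot |
|---|---|---|---|
| First | -193 | about 24 (two views) | flat on the slot floor |
| Second | -171 | about 28 (two views) | leaning |
| Third | -148 | about 35 (two views) | leaning on the chute against the second |

- **Limits:** all three heights are well under the 61 mm limit, and every x is within about 5 mm of centre.
- **At rest:** two successive pictures of the slot differed only by image noise.
- **Vial and jar lid:** the vial is upright, and both are within about 2 px of where they started, roughly 4 mm at that scale.
- **Robot:** it finished with the fingertips 0.21 m above the bench, touching nothing. Forces reported after each move stayed within about 2 N.
- **Disagreements:** the two views of the partly hidden third cap disagreed by 1–2 px, so its height is good to only a few mm. An alternative match put it at 41 mm, still under the limit. I did not re-measure the bottles and glassware outside the tray.

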